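# Slide a board carrier past the spring catch of a test dock

### The job

Send the circuit-board carrier home in its test dock: hold the orange spring bar down and, keeping it down, push the carrier, by the blue plate that stands over the bar, past the yellow catch until it is fully home against the black end stop. Then let go of the bar, so that the catch springs up behind the carrier, and move clear. Only press and push: the carrier must stay down on its rail, never lifted or tipped, and the fan, red bottle and jar nearby must be left alone.

Things in the scene. Friction and masses are not known exactly. Their poses are not given: they have to be found in the camera images.
- dock: Fixed aluminium base plate 180 x 320 x 12 mm with a steel guide rail (10 mm wide, top 22 mm above the work surface). Origin on the work surface under the rail's centreline. +y, along the rail, is the way the carrier must slide; +x points from the rail to the orange bar (roughly away from the robot). Place and yaw differ in each run.
- catch (a joint): How far the spring catch (orange bar and yellow tongue, one piece) is pressed, m: 0 = up, 0.010 = fully down. About 4 N to start, 8 N at the bottom; springs up when let go. The carrier's lug passes over it only when it is pressed more than 8 mm; with the lug on top of the tongue it cannot come up.
- catch_pad (a point): Centre of the flat top of the orange press bar, 34 mm above the work surface when up (24 mm fully down); moves with the bar. The bar is 26 mm wide (dock x 30 to 56 mm) and 185 mm long (dock y -125 to +60 mm); it may be pressed anywhere along it.
- catch_tongue (a point): Centre of the top of the yellow tongue, on the bar's side toward the rail, flush with the bar's top and moving with it: 14 mm long (dock y +3 to +17 mm), dock x 16 to 31 mm.
- end_stop (a point): Black block across the end of the rail, 46 mm high above the work surface; the point is on its face toward the carrier (dock y +130 mm), where the carrier's front edge rests when home.
- carrier: Loose board carrier, 0.3 to 0.55 kg: aluminium deck with green circuit board, straddling the rail with 1.5 mm play each side. Origin on its underside (12 mm above the work surface) over the rail, half-way along its 130 mm length; axes parallel to the dock's. Deck carrier x -100 to +14 mm, parts on it at most 54 mm above the work surface. Home: origin at dock y +65 mm.
- push_plate (a point): Centre of the rear (-y) face, the one to push, of the carrier's upright blue plate: 8 mm thick, dock x 6 to 56 mm, 37 to 68 mm above the work surface, so it passes 3 mm over the bar. Below it, dock x 17 to 29 mm, a steel lug equally thick (underside at 26 mm) starts 8 to 50 mm short of the tongue. Home: this point at dock y +21 mm, 4 mm past the tongue.
- glue_center (a point): Bystander: the middle of a red bottle with a white cap, 34 mm in diameter and 95 mm high, standing beyond the dock.
- fan_center (a point): Bystander: the middle of a black cooling fan lying flat, 60 x 60 x 25 mm, beyond the dock.
- flux_center (a point): Bystander: the middle of an amber jar with a black lid, 44 mm in diameter and 50 mm high, beyond the dock.
There are look-alikes about, which are no part of the job. Leave any pink look-alike of the carrier alone.

How it is judged (in metres and radians):
On the way, in this order (a step that is already met when the one before it is completed fails the run):
1. spring bar held down, carrier still short of the catch (value of joint catch above 0.007 m and y of push_plate in the frame of dock below 0 m), for 0.1 s.
2. carrier pushed past the catch, fully home (y of carrier in the frame of dock above 0.06 m), for 0.1 s.
At the end, for the whole second after the job is handed in: The carrier is within 5 mm of the end stop, flat on its rail and at rest, and the catch has sprung back up (less than 2.5 mm down) behind its lug (y of carrier in the frame of dock above 0.06 m and value of joint catch below 0.0025 m and z of carrier in the frame of dock below 0.015 m and angle between carrier's own z axis and vertical below 0.05 rad and angle between the y axis of carrier and the y axis of dock, either way round below 0.06 rad and linear speed of carrier below 0.01 m/s); the robot touches nothing.
It fails at once if the carrier is lifted more than 6 mm or tipped more than about 7 degrees (z of carrier in the frame of dock above 0.018 m or angle between carrier's own z axis and vertical above 0.12 rad).
It fails at once if the fan, bottle or jar is moved more than 15 mm (distance of any of glue_center, fan_center, flux_center from where it was at the start of the episode above 0.015 m).
It also fails if it takes over 35 s, if anything falls off the work surface, if the arm or the gripper's body presses on something with over 40 N, if the wrist force passes 120 N, or if a joint passes its speed limit or range.

### The arm

A 6-joint arm with a two-finger parallel gripper is mounted at the origin on the work surface. World frame = base frame: x ahead of the robot, y to its left, z up, the work surface at z = 0. Lengths are in mm, angles in rad, forces in N, time in s.
With the tool pointing down it reaches from about 300 to 775 mm from the base axis. Payload 14.6 kg.
Tool frame: the origin (TCP) lies on the front face of the gripper's body, between the roots of the fingers; the fingertips stand 97 mm ahead of it and the grasp point (between the pads) lies 78 mm ahead of it; z points along the fingers, y is the direction in which the jaws open and shut (so a half turn about z gives the same grasp; the last joint's range is limited). The gripper opens to 94 mm and grips with 3 to 60 N. Pads are 16 mm wide; open, the fingers measure 119 mm over their backs; the gripper's body (75 mm by 177 mm) begins 78 mm behind the grasp point.
Start: joints at [1.108, 0.3, 1.521, -0, 1.321, -0.067], TCP at [212.047, 507.47, 302.646] pointing down, gripper open.
Joint ranges: [-3.03, 3.03], [-0.79, 2.21], [0.23, 2.52], [-1.04, 4.18], [0, 3.07], [-2.55, 2.55]. Speed limits (rad/s): [2.22, 2.22, 2.57, 3.14, 3.14, 3.14].

### API

Orientations are given as [roll, pitch, yaw] about the fixed x, y, z axes, in that order (R = Rz(yaw) Ry(pitch) Rx(roll)).
In Python, from cell import manip, eyes, finder gives the robot as it stands.
- The arm moves only by the tool drive_tool, never from a script. Its argument "rows" is a list of rows, each an object with "offset": the shift along the tool's x, y, z in mm, a list of three; "spin": the turn about the tool's z in degrees; "jaw": the finger opening in mm, from 0 to 94. In form: [{"offset": [dx, dy, dz], "spin": spin, "jaw": jaw}, ...]. A call has 1 to 20 rows; each row shifts and turns the commanded pose from where the row before left it, along the tool's axes as they then stand; what a row does not reach is not made up. A row lasts 1/10 s, in which the tool goes at most 50 mm and 8.59 degrees, less where a joint would pass 70% of its speed; a pose out of reach is approached as far as the arm can. A call is refused whole if a number of a shift passes 50 or a number of a turn 8.59, either way. A call with a gripper value outside its range is refused whole. The fingers move at their own pace and stop on an object; "force" is the grip in N (left out, the last holds). Time passes only in rows, so rows that do not move let the fingers close. It gives the time, the measured TCP pose, the force and the opening at its end, in the units of the state.
- manip.read_state(): the state, without advancing time (a new reading comes with each control period).
- eyes.camera(name): name is "side" or "top" or "wrist"; returns a dict with "color" (420x560x3 uint8, blue, green, red), "depth" (420x560 float32, mm along the optical axis (not along the pixel's ray), 0 where there is no reading), "vfov" (degrees; the focal length in pixels is half the picture's height over the tangent of half this angle, whatever the lens; pixels are square), "cx", "cy" (the principal point, pixels), "rvec" (rotation vector, rad) and "tvec" (3), from world to camera coordinates, as OpenCV has them. Camera axes: x right, y down, z forward; pixel columns grow to the right and rows downward; lengths in mm; the calibration is good to about 2 mm. A picture is of the moment at which its call begins.
- manip.sign_off(): hands the job in, once; it reports no verdict.
Trained networks look in the newest picture that a camera, given by its name, has taken for a name from the list of things; names that differ only in an ending like _2 or _b are one class to them, and where a whole thing is asked for, a point or a joint stands for the part that bears it (a point fixed in the world has none). Each returns a list of dicts, best first, with "p" (0 to 1); they miss things now and then, are a little off and sometimes report something else, mostly with a low value. They report only what shows in the picture. A call takes as long as a camera call. They do not tell look-alikes from the thing itself.
- finder.find_in(camera, target): "uv" ([column, row] in pixels, amid what is visible of it).
The state is a dict: "clock": time; "joints": joint angles; "qd": joint speeds; "effort": joint torques, N m; "eef_pos": TCP position; "eef_rot": TCP orientation; "wrist_force": force on the tool from outside, world axes, zero at the start; "moment": the same for the moment, N m; "finger_gap": finger opening in mm.
Only numpy, scipy, OpenCV 4.12 (cv2) and the standard library are available. Lean on these libraries where they do the work, as an engineer would, in place of code of your own. Each camera call takes 0.05 s, during which the arm holds its last target. There are 200 camera calls.

## Working session

There is one attempt and no reset: what is moved stays moved. The work goes in short steps, Python scripts to look and compute and a tool call to move; the robot and the scene stay as the last step left them, time stands still between calls to the robot, and variables do not carry over. Pictures are saved under pics/ and viewed, about 8 in all and at most 12, crops included, and the job is handed in when it is done.

Besides the shell and the picture viewer there is one more tool, called after "Call:" as a command line: name --argument value ..., lists and objects as JSON in quotes. drive_tool: Moves the arm, as the interface text tells. Its arguments: {"type":"object","properties":{"rows":{"type":"array","items":{"type":"object","properties":{"offset":{"type":"array","items":{"type":"number"}},"spin":{"type":"number"},"jaw":{"type":"number"}}}},"force":{"type":"number"}},"required":["rows"]}

```bash
mkdir -p pics
cat > h.py <<'E'
import numpy as np,cv2
from cell import manip,eyes,finder
def cam(n):
    c=eyes.camera(n);c['f']=210/np.tan(np.radians(c['vfov'])/2);c['R']=cv2.Rodrigues(np.array(c['rvec'],float))[0];c['t']=np.array(c['tvec'],float).ravel();return c
def cloud(c):
    v,u=np.mgrid[:420,:560];d=c['depth']
    P=np.stack([(u-c['cx'])/c['f']*d,(v-c['cy'])/c['f']*d,d],-1)
    W=(P-c['t'])@c['R'];W[d==0]=np.nan;return W
E
python3 - <<'E'
from h import *
print(manip.read_state())
ims=[]
for n in("top","side"):
    c=cam(n);W=cloud(c);np.savez(f'{n}.npz',W=W,color=c['color']);cv2.imwrite(f'pics/{n}.png',c['color'])
    for t in("catch_pad","catch_tongue","push_plate","end_stop","carrier","glue_center","fan_center","flux_center"):
        print(n,t,[(np.round(r['uv']).tolist(),round(r['p'],2),np.round(W[int(r['uv'][1]),int(r['uv'][0])]).tolist()) for r in finder.find_in(n,t)[:3]])
E
```

```text
{'clock': 0.0, 'joints': array([ 1.10842455e+00,  3.00475384e-01,  1.52158720e+00,  2.93129073e-06,
        1.32064508e+00, -6.66031728e-02]), 'qd': array([ 0.00010967,  0.00107621, -0.00023964, -0.00086634, -0.0004981 ,
       -0.00138138]), 'effort': array([-3.58776102e-03, -5.31799579e+01, -3.52743924e+01,  7.07046990e-02,
        2.43104144e-02, -7.24425627e-05]), 'eef_pos': array([211.97463474, 507.35557691, 302.08131783]), 'eef_rot': array([-3.14048031e+00, -7.70407599e-05,  2.74582328e+00]), 'wrist_force': array([-0.70111986, -0.49690318,  0.28186046]), 'moment': array([-0.05343417, -0.01701085,  0.02068052]), 'finger_gap': 93.68110959263186}
top catch_pad [([251.0, 246.0], 0.79, [534.0, 50.0, 34.0])]
top catch_tongue [([250.0, 249.0], 0.71, [527.0, 52.0, 34.0])]
top push_plate [([251.0, 290.0], 0.81, [442.0, 48.0, 34.0]), ([409.0, 280.0], 0.56, [468.0, -297.0, 22.0])]
top end_stop [([246.0, 264.0], 0.95, [494.0, 59.0, 10.0])]
top carrier [([251.0, 288.0], 0.65, [444.0, 46.0, 38.0]), ([408.0, 276.0], 0.64, [477.0, -293.0, 20.0])]
top glue_center [([274.0, 175.0], 0.7, [679.0, 1.0, 99.0])]
top fan_center [([230.0, 193.0], 0.61, [651.0, 97.0, 23.0])]
top flux_center [([177.0, 214.0], 0.62, [598.0, 207.0, 53.0]), ([229.0, 195.0], 0.41, [646.0, 102.0, 23.0])]
side catch_pad [([235.0, 235.0], 0.58, [523.0, 15.0, 33.0])]
side catch_tongue [([238.0, 236.0], 0.78, [526.0, 10.0, 32.0])]
side push_plate [([177.0, 247.0], 0.8, [418.0, 24.0, 44.0]), ([334.0, 371.0], 0.63, [466.0, -289.0, 22.0])]
side end_stop [([209.0, 260.0], 0.63, [465.0, 6.0, 9.0])]
side carrier [([330.0, 378.0], 0.81, [445.0, -300.0, 39.0]), ([211.0, 259.0], 0.41, [468.0, 7.0, 10.0])]
side glue_center [([309.0, 206.0], 0.58, [674.0, -8.0, 50.0])]
side fan_center [([261.0, 207.0], 0.67, [632.0, 92.0, 19.0])]
side flux_center [([216.0, 186.0], 0.89, [588.0, 196.0, 36.0])]
```

View pics/top.png

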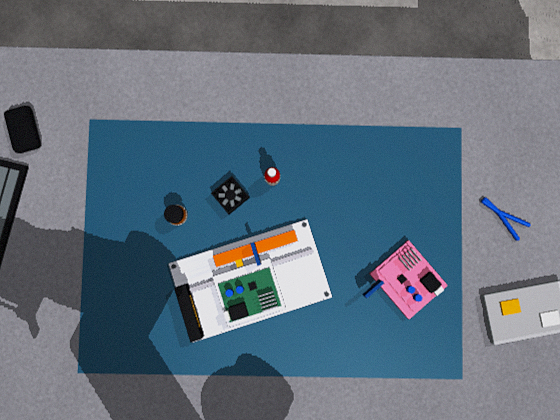

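View pics/side.png

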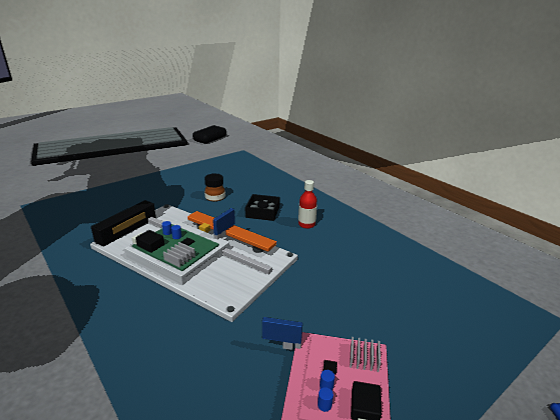

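The top view shows the dock with its end stop at left (188,312). The orange bar runs from (215,258) to (297,237), with the blue plate over it at (256,252). There are two candidates for the carrier: the green board on the rail at (248,292), and the pink one at (410,280), which is off the dock. The green one is the real carrier, because it sits on the dock with its plate over the bar. The bottle, fan and jar are beyond the dock. Next I fit the dock pose and enlarge a crop.

```bash
cat > fit.py <<'E'
from h import *
def fit(W,img,lo,hi):
    hsv=cv2.cvtColor(img,cv2.COLOR_BGR2HSV);H,S,V=[hsv[...,i].astype(int) for i in range(3)]
    roi=(abs(W[...,0]-500)<150)&(abs(W[...,1]-50)<200)
    o=roi&(H>=5)&(H<=16)&(S>180)&(V>120)&(W[...,2]>lo)&(W[...,2]<hi)
    P=W[o];r=cv2.minAreaRect(P[:,:2].astype(np.float32));b=cv2.boxPoints(r)
    e=b-np.roll(b,1,0);l=e[np.argmax(np.hypot(*e.T))];l/=np.hypot(*l);l*=np.sign(l[1])
    yaw=np.arctan2(-l[0],l[1]); ex=np.array([l[1],-l[0]])
    x=P[:,:2]@ex;y=P[:,:2]@l
    print('orange n',len(P),'z',np.median(P[:,2]),'size',np.ptp(x),np.ptp(y),'yaw',yaw)
    cx=(x.max()+x.min())/2;cy=(y.max()+y.min())/2
    O=ex*(cx-43)+l*(cy+32.5)
    D=lambda Q:np.c_[(Q[:,:2]-O)@ex,(Q[:,:2]-O)@l,Q[:,2]]
    pr=lambda n,Q:print(n,len(Q),np.round(np.percentile(Q,[2,50,98],axis=0),1).tolist())
    print('origin',O,'ex',ex,'ey',l)
    B=D(W[roi&(H>100)&(H<130)&(S>120)&(V>50)&(W[...,2]>40)]);B=B[(B[:,0]>0)&(B[:,0]<70)];pr('blue',B);pr('bluetop',B[B[:,2]>64])
    A=D(W[roi]);E=A[(A[:,2]>43)&(A[:,1]>115)&(A[:,1]<190)&(abs(A[:,0])<120)];pr('endstop',E)
    yl=D(W[roi&(H>20)&(H<33)&(S>150)&(W[...,2]>25)&(W[...,2]<45)]);pr('yellow',yl)
E
python3 - <<'E'
from fit import *
d=np.load('top.npz');fit(d['W'],d['color'],28,40)
d2=np.load('side.npz');fit(d2['W'],d2['color'],28,40)
a=cv2.resize(d['color'][210:350,160:340],None,fx=4,fy=4,interpolation=2);cv2.imwrite('pics/crop.png',a)
E
```

```text
orange n 875 z 34.12934220165081 size 23.94898837518855 183.09309953825127 yaw 0.32896566
origin [478.47881281  56.56769162] ex [0.94637704 0.32306436] ey [-0.32306436  0.94637704]
blue 83 [[9.2, -35.1, 62.1], [29.8, -31.5, 68.3], [53.7, -27.7, 71.8]]
bluetop 80 [[9.2, -35.1, 65.9], [30.2, -31.6, 68.6], [53.8, -28.0, 71.9]]
endstop 576 [[-85.5, 129.6, 43.3], [-37.1, 141.9, 46.0], [12.9, 154.8, 50.2]]
yellow 57 [[-68.4, 2.7, 30.8], [21.9, 11.3, 34.5], [138.3, 130.4, 43.3]]
orange n 737 z 32.218451607395956 size 93.54523240769504 256.40941947324575 yaw -0.072366685
origin [489.08481999 113.6499446 ] ex [ 0.99738264 -0.07230353] ey [0.07230353 0.99738264]
blue 288 [[8.2, -87.3, 40.9], [28.8, -78.4, 55.7], [53.1, -66.8, 67.1]]
bluetop 82 [[9.7, -87.0, 64.6], [30.6, -75.4, 66.0], [51.8, -63.8, 67.8]]
endstop 29 [[83.5, 115.5, 47.0], [98.4, 119.8, 48.2], [113.4, 126.8, 49.2]]
yellow 66 [[-81.9, -48.9, 25.6], [5.8, -42.5, 31.7], [15.2, 55.6, 37.3]]
```

View pics/crop.png

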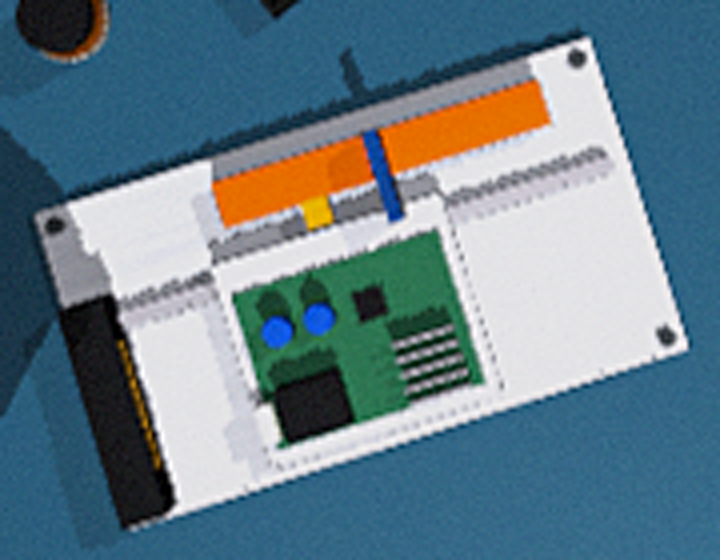

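The top view fits: bar 24 x 183 mm, z 34, end stop at dock y 130, blue plate rear face at dock y about -35.5. The side-view fit was spoilt by other colours in its mask, so I drop it. The crop confirms the green carrier, with the blue plate over the bar at (380,175) and the yellow tongue at (318,212). Next I line the tool up with dock y and fly to above the bar, behind the plate.

Call:
drive_tool --rows '[{"offset": [0, 0, 0], "spin": -8.3, "jaw": 0}, {"offset": [0, 0, 0], "spin": -8.3, "jaw": 0}, {"offset": [0, 0, 0], "spin": -8.3, "jaw": 0}, {"offset": [0, 0, 0], "spin": -8.3, "jaw": 0}, {"offset": [0, 0, 0], "spin": -8.3, "jaw": 0}, {"offset": [-12.3, -48, 0], "spin": 0, "jaw": 0}, {"offset": [-12.3, -48, 0], "spin": 0, "jaw": 0}, {"offset": [-12.3, -48, 0], "spin": 0, "jaw": 0}, {"offset": [-12.3, -48, 0], "spin": 0, "jaw": 0}, {"offset": [-12.3, -48, 0], "spin": 0, "jaw": 0}, {"offset": [-12.3, -48, 0], "spin": 0, "jaw": 0}, {"offset": [-12.3, -48, 0], "spin": 0, "jaw": 0}, {"offset": [-12.3, -48, 0], "spin": 0, "jaw": 0}, {"offset": [-12.3, -48, 0], "spin": 0, "jaw": 0}, {"offset": [-12.3, -48, 0], "spin": 0, "jaw": 0}, {"offset": [-12.3, -48, 0], "spin": 0, "jaw": 0}, {"offset": [-12.3, -48, 0], "spin": 0, "jaw": 0}, {"offset": [0, 0, 0], "spin": 0, "jaw": 0}, {"offset": [0, 0, 0], "spin": 0, "jaw": 0}]'

```text
clock: 2.8
eef_pos: [537.7, 9.3, 302.2]
eef_rot: [3.141, -0.001, -2.815]
wrist_force: [-1.3, -0.1, 0.8]
finger_gap: 0.4
```

```bash
cat > st.py <<'E'
from h import *
def st():
    s=manip.read_state();p=s['eef_pos'];O=np.array([478.48,56.57]);ex=np.array([.94638,.32306]);ey=np.array([-.32306,.94638])
    q=p[:2]-O;print('t',round(s['clock'],2),'dock xy',np.round([q@ex,q@ey],1),'tip z',round(p[2]-97,1),'yaw err deg',np.degrees(s['eef_rot'][2]+2.8126),'rot',s['eef_rot'],'F',np.round(s['wrist_force'],1),'gap',s['finger_gap'])
E
python3 - <<'E'
from st import *;st()
c=cam('wrist');cv2.imwrite('pics/wrist.png',c['color'])
from fit import fit
fit(cloud(c),c['color'],28,40)
E
```

```text
t 2.8 dock xy [ 40.7 -63.9] tip z 205.2 yaw err deg -0.12731103014145054 rot [ 3.14118136e+00 -7.29139913e-04 -2.81482200e+00] F [-1.3 -0.1  0.8] gap 0.42428424434338835
orange n 3596 z 34.80894502240896 size 93.70991150599383 264.49079155489875 yaw -0.08729791
origin [491.42591554 117.81817012] ex [ 0.9961919  -0.08718707] ey [0.08718707 0.9961919 ]
blue 781 [[10.2, -140.1, 58.6], [30.9, -86.2, 69.5], [54.2, -57.9, 336.8]]
bluetop 746 [[11.1, -140.1, 66.4], [31.5, -85.8, 69.7], [54.4, -42.8, 336.8]]
endstop 14 [[82.9, 115.5, 49.6], [86.5, 116.3, 50.7], [88.5, 119.4, 51.6]]
yellow 320 [[-131.2, -53.8, 29.0], [3.9, -42.1, 34.9], [15.7, 47.5, 41.0]]
```

View pics/wrist.png

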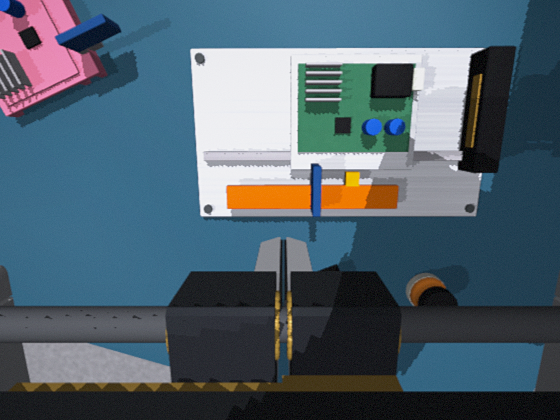

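The wrist view shows the bar at (312,196), the blue plate at (316,190) and the tongue at (352,179). The closed fingertips, at (284,240), are on the rear side of the plate. The jar's orange label spoilt this fit, so I refit with the largest orange region near the bar only.

Run:
```python
from fit import *
c=cam('wrist');W=cloud(c);
O=np.array([478.48,56.57]);ex=np.array([.94638,.32306]);ey=np.array([-.32306,.94638])
q=W[...,:2]-O;x=q@ex;y=q@ey
W[~((abs(x-20)<60)|((y>110)&(x<40)))|(W[...,2]>80)|(abs(y)>170)]=np.nan
fit(W,c['color'],28,40)
```

```text
orange n 3575 z 34.84971213832888 size 25.53133212517878 183.0349014530506 yaw 0.32839033
origin [476.62256988  54.38667333] ex [0.94656277 0.3225198 ] ey [-0.3225198   0.94656277]
blue 449 [[6.6, -35.5, 58.3], [28.8, -32.0, 68.7], [54.7, -28.1, 70.1]]
bluetop 413 [[7.6, -35.5, 66.5], [30.7, -31.9, 68.7], [54.8, -28.1, 70.1]]
endstop 2934 [[-84.5, 129.2, 43.9], [-37.8, 140.6, 46.6], [13.3, 154.2, 48.2]]
yellow 319 [[-75.4, 2.5, 27.8], [18.4, 14.1, 34.8], [30.3, 129.6, 41.1]]
```

Both fits agree to about 3 mm, so I descend to tip z of about 40 and then press in small steps.

Call:
drive_tool --rows '[{"offset": [0, 0, 40], "spin": 0, "jaw": 0}, {"offset": [0, 0, 40], "spin": 0, "jaw": 0}, {"offset": [0, 0, 40], "spin": 0, "jaw": 0}, {"offset": [0, 0, 30], "spin": 0, "jaw": 0}, {"offset": [0, 0, 15], "spin": 0, "jaw": 0}, {"offset": [0, 0, 6], "spin": 0, "jaw": 0}, {"offset": [0, 0, 4], "spin": 0, "jaw": 0}, {"offset": [0, 0, 3], "spin": 0, "jaw": 0}, {"offset": [0, 0, 0], "spin": 0, "jaw": 0}, {"offset": [0, 0, 0], "spin": 0, "jaw": 0}]'

```text
clock: 3.9
eef_pos: [537.9, 10.3, 125.8]
eef_rot: [-3.141, 0.002, -2.813]
wrist_force: [-2.8, 3.6, 5.6]
finger_gap: 0.3
```

```bash
python3 -c "from st import *;st()"
```

```text
t 3.9 dock xy [ 41.3 -62.9] tip z 28.8 yaw err deg -0.006840917719357624 rot [-3.14136337e+00  1.61167468e-03 -2.81271940e+00] F [-2.8  3.6  5.6] gap 0.3170834203916078
```

Call:
drive_tool --rows '[{"offset": [0, 0, 3], "spin": 0, "jaw": 0}, {"offset": [0, 0, 2], "spin": 0, "jaw": 0}, {"offset": [0, 0, 1], "spin": 0, "jaw": 0}, {"offset": [0, 0, 0], "spin": 0, "jaw": 0}, {"offset": [0, 0, 0], "spin": 0, "jaw": 0}]'

```text
clock: 4.4
eef_pos: [538.1, 10.3, 121.1]
eef_rot: [-3.141, 0.002, -2.813]
wrist_force: [-8.1, 3.1, 22.1]
finger_gap: 0.5
```

```bash
python3 -c "from st import *;st()"
```

```text
t 4.4 dock xy [ 41.5 -63.1] tip z 24.1 yaw err deg -0.011080077193838266 rot [-3.14098169e+00  2.42278586e-03 -2.81279338e+00] F [-8.1  3.1 22.1] gap 0.4779210730936588
```

The bar is bottomed out: tip z 24 at 22 N. Now I slide along +y.

Call:
drive_tool --rows '[{"offset": [0, 5, 0], "spin": 0, "jaw": 0}, {"offset": [0, 5, 0], "spin": 0, "jaw": 0}, {"offset": [0, 4, 0], "spin": 0, "jaw": 0}, {"offset": [0, 4, 0], "spin": 0, "jaw": 0}, {"offset": [0, 4, 0], "spin": 0, "jaw": 0}, {"offset": [0, 4, 0], "spin": 0, "jaw": 0}, {"offset": [0, 0, 0], "spin": 0, "jaw": 0}]'

```text
clock: 5.1
eef_pos: [531.1, 34.0, 121.3]
eef_rot: [-3.138, 0.006, -2.813]
wrist_force: [3.4, -5.4, 12.4]
finger_gap: 0.7
```

```bash
cat > look.py <<'E'
import sys
from st import *
from fit import fit
st();c=cam('top');W=cloud(c);cv2.imwrite(sys.argv[1],cv2.resize(c['color'][200:350,150:350],None,fx=4,fy=4,interpolation=2))
O=np.array([477.5,55.5]);ex=np.array([.94647,.3228]);ey=np.array([-.3228,.94647])
hsv=cv2.cvtColor(c['color'],cv2.COLOR_BGR2HSV).astype(int);q=W[...,:2]-O;x=q@ex;y=q@ey
g=(hsv[...,0]>55)&(hsv[...,0]<85)&(hsv[...,1]>100)&(x>-100)&(x<20)&(abs(y)<140)
b=(hsv[...,0]>100)&(hsv[...,0]<130)&(hsv[...,1]>120)&(W[...,2]>60)&(W[...,2]<76)&(x>0)&(x<62)&(abs(y)<100)
print('green y',np.percentile(y[g],[1,99]),'blue y',np.percentile(y[b],[2,98]) if b.sum() else None)
np.save('last.npy',y)
E
python3 look.py pics/p1.png
python3 - <<'E'
from h import *
d=np.load('top.npz');W=d['W'];hsv=cv2.cvtColor(d['color'],cv2.COLOR_BGR2HSV).astype(int)
q=W[...,:2]-np.array([477.5,55.5]);x=q@np.array([.94647,.3228]);y=q@np.array([-.3228,.94647])
g=(hsv[...,0]>55)&(hsv[...,0]<85)&(hsv[...,1]>100)&(x>-100)&(x<20)&(abs(y)<140);print('start green',np.percentile(y[g],[1,99]))
E
```

```text
t 5.1 dock xy [ 42.6 -38.3] tip z 24.3 yaw err deg -0.005849847659854793 rot [-3.13781344  0.00648844 -2.8127021 ] F [ 3.4 -5.4 12.4] gap 0.7011482367344289
green y [-50.51728872  24.73932686] blue y None
start green [-46.41954068  65.91262749]
```

Call:
drive_tool --rows '[{"offset": [0, 4, 0.5], "spin": 0, "jaw": 0}, {"offset": [0, 4, 0.5], "spin": 0, "jaw": 0}, {"offset": [0, 4, 0], "spin": 0, "jaw": 0}, {"offset": [0, 4, 0], "spin": 0, "jaw": 0}, {"offset": [0, 4, 0], "spin": 0, "jaw": 0}, {"offset": [0, 0, 0], "spin": 0, "jaw": 0}]'

```text
clock: 5.75
eef_pos: [525.5, 52.3, 121.3]
eef_rot: [-3.136, 0.009, -2.813]
wrist_force: [4.8, -13.0, 20.0]
finger_gap: 0.4
```

```bash
python3 look.py pics/p2.png
```

```text
t 5.75 dock xy [ 43.2 -19.2] tip z 24.3 yaw err deg -0.008523558064537832 rot [-3.13613896  0.00880239 -2.81274876] F [  4.8 -13.   20. ] gap 0.41563553768003775
green y [-32.31417192  49.02754626] blue y None
```

View pics/p2.png

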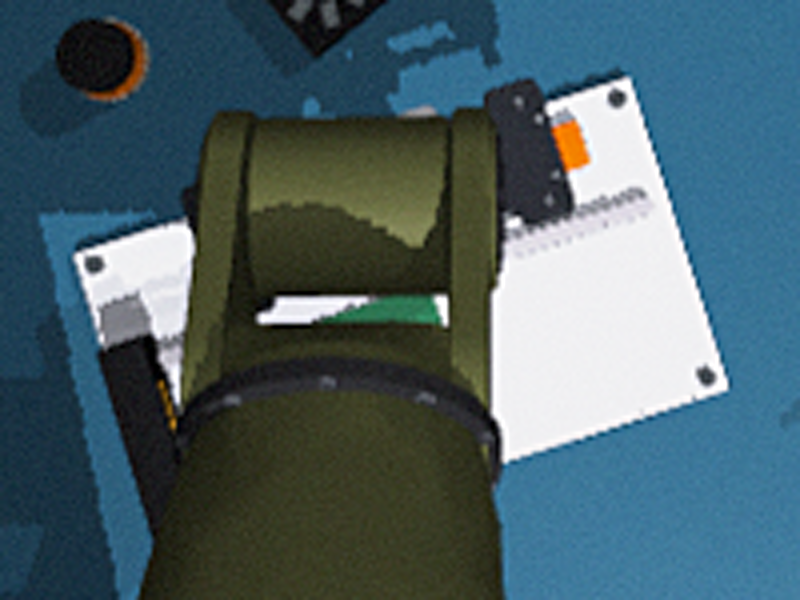

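The arm hides the carrier in the top view, leaving only a sliver of green at (400,310). I'll use the side and wrist cameras to check that the carrier is moving.

```bash
cat > look2.py <<'E'
import sys
from st import *
st();c=cam('wrist');s=cam('side');
cv2.imwrite(sys.argv[1],np.vstack([cv2.resize(c['color'],(400,300)),cv2.resize(s['color'][150:330,70:310],(400,300))]))
O=np.array([477.5,55.5]);ex=np.array([.94647,.3228]);ey=np.array([-.3228,.94647])
for n,k in(('wrist',c),('side',s)):
    W=cloud(k);hsv=cv2.cvtColor(k['color'],cv2.COLOR_BGR2HSV).astype(int);q=W[...,:2]-O;x=q@ex;y=q@ey
    g=(hsv[...,0]>55)&(hsv[...,0]<85)&(hsv[...,1]>100)&(x>-110)&(x<25)&(abs(y)<140)&(W[...,2]<60)
    b=(hsv[...,0]>100)&(hsv[...,0]<130)&(hsv[...,1]>120)&(W[...,2]>42)&(W[...,2]<76)&(x>0)&(x<62)&(abs(y)<100)
    E=(W[...,2]>43)&(W[...,2]<52)&(y>110)&(y<170)&(x<20)&(x>-90)
    pc=lambda a,m:np.round(np.percentile(a[m],[2,50,98]),1) if m.sum()>5 else None
    print(n,'green y',pc(y,g),'z',pc(W[...,2],g),'blue y',pc(y,b),'blue z',pc(W[...,2],b),'stop y',pc(y,E))
    f=b
    if f.sum()>30: print(' plate slope dy/dx',np.polyfit(x[f],y[f],1)[0])
    o=(hsv[...,0]>=5)&(hsv[...,0]<=16)&(hsv[...,1]>180)&(x>28)&(x<58)&(y>-125)&(y<62);print(' bar z',pc(W[...,2],o))
E
python3 look2.py pics/p3.png
```

```text
t 5.8 dock xy [ 43.2 -19.2] tip z 24.3 yaw err deg -0.014461994565993307 rot [-3.13634237  0.00870952 -2.81285241] F [  5.3 -13.1  19.2] gap 0.38717056393020727
wrist green y [-21.8  30.3  89.6] z [32.4 33.8 35.4] blue y [-8.7 -5.1 -0.9] blue z [47.4 68.6 70. ] stop y None
 plate slope dy/dx -0.014139427146736576
 bar z [22.2 24.8 26.1]
side green y [-21.8  23.4  88.9] z [29.1 31.4 33.1] blue y [-7.  -5.   1.3] blue z [42.7 57.8 67.2] stop y [131.3 142.7 156.1]
 plate slope dy/dx 0.014177354610496913
 bar z [15.7 22.1 23.8]
```

View pics/p3.png

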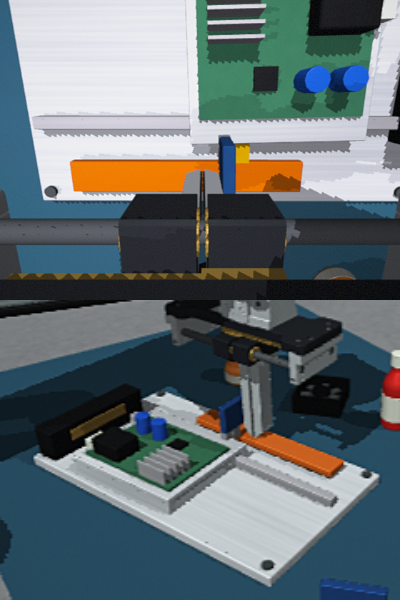

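The pictures show the fingers pressing the bar (wrist half, (205,185)) and pushing the plate (228,165). The carrier is flat, the plate rear face is at dock y of about -8.7 and the bar is at z 24. About 30 mm remain.

Call:
drive_tool --rows '[{"offset": [0, 4, 0], "spin": 0, "jaw": 0}, {"offset": [0, 4, 0], "spin": 0, "jaw": 0}, {"offset": [0, 4, 0.3], "spin": 0, "jaw": 0}, {"offset": [0, 4, 0], "spin": 0, "jaw": 0}, {"offset": [0, 4, 0.3], "spin": 0, "jaw": 0}, {"offset": [0, 4, 0], "spin": 0, "jaw": 0}, {"offset": [0, 3, 0], "spin": 0, "jaw": 0}, {"offset": [0, 0, 0], "spin": 0, "jaw": 0}]'

```text
clock: 6.7
eef_pos: [517.2, 77.3, 121.2]
eef_rot: [-3.135, 0.009, -2.813]
wrist_force: [5.3, -20.3, 26.2]
finger_gap: 0.3
```

```bash
python3 look2.py pics/p4.png
```

```text
t 6.7 dock xy [43.3  7.1] tip z 24.2 yaw err deg -0.006206068927489942 rot [-3.13525656  0.00942183 -2.81270832] F [  5.3 -20.3  26.2] gap 0.294062426890732
wrist green y [  4.5  56.7 116.4] z [32.6 34.  35.6] blue y [17.6 21.2 25.5] blue z [46.3 68.6 70. ] stop y [115.  129.6 137.6]
 plate slope dy/dx -0.01724038315476097
 bar z [22.7 24.8 26.1]
side green y [  4.5  47.  113.2] z [29.4 31.6 33.2] blue y [19.5 21.3 27.6] blue z [42.9 57.5 66.8] stop y [130.3 142.9 156.6]
 plate slope dy/dx 0.016862621476741335
 bar z [15.7 22.1 23.5]
```

Call:
drive_tool --rows '[{"offset": [0, 2, 0], "spin": 0, "jaw": 0}, {"offset": [0, 1.5, 0], "spin": 0, "jaw": 0}, {"offset": [0, 1, 0], "spin": 0, "jaw": 0}, {"offset": [0, 0, 0], "spin": 0, "jaw": 0}, {"offset": [0, 0, 0], "spin": 0, "jaw": 0}]'

```text
clock: 7.3
eef_pos: [516.3, 80.0, 121.3]
eef_rot: [-3.133, 0.01, -2.813]
wrist_force: [9.4, -36.2, 23.6]
finger_gap: 0.5
```

```bash
python3 look2.py pics/p5.png
```

```text
t 7.3 dock xy [43.4 10. ] tip z 24.3 yaw err deg -0.030892644908720537 rot [-3.13307402  0.00977968 -2.81313918] F [  9.4 -36.2  23.6] gap 0.45111115942068186
wrist green y [  6.9  59.2 118.9] z [32.6 34.  35.7] blue y [20.1 23.8 28. ] blue z [47.3 68.6 70.1] stop y [111.4 130.1 139.7]
 plate slope dy/dx -0.005709695620486079
 bar z [22.7 24.8 26.1]
side green y [  7.2  50.2 116.6] z [29.3 31.7 33.2] blue y [22.  23.9 30.2] blue z [42.8 57.1 67. ] stop y [111.3 142.2 155.7]
 plate slope dy/dx 0.015363277544521596
 bar z [15.6 22.1 23.6]
```

The push force rose to 37 N over the last 3 mm and the motion stalled, so the carrier is on the stop. I back off the plate before lifting, so the fingers don't drag it upward.

Call:
drive_tool --rows '[{"offset": [0, -3, 0], "spin": 0, "jaw": 0}, {"offset": [0, -4, 0], "spin": 0, "jaw": 0}, {"offset": [0, -4, 0], "spin": 0, "jaw": 0}, {"offset": [0, 0, 0], "spin": 0, "jaw": 0}]'

```text
clock: 7.8
eef_pos: [518.3, 74.4, 121.1]
eef_rot: [3.141, 0.009, -2.813]
wrist_force: [-3.7, 13.5, 30.3]
finger_gap: 0.3
```

```bash
python3 look2.py pics/p6.png
```

```text
t 7.8 dock xy [43.4  4. ] tip z 24.1 yaw err deg -0.03325067790869101 rot [ 3.14126925  0.00882533 -2.81318033] F [-3.7 13.5 30.3] gap 0.30951683884242304
wrist green y [  6.8  59.  118.7] z [32.4 33.8 35.5] blue y [20.  22.9 27.7] blue z [45.9 68.4 69.9] stop y [110.5 129.3 135.7]
 plate slope dy/dx -0.0333412230334248
 bar z [22.3 24.7 26.1]
side green y [  6.9  50.2 117.4] z [29.2 31.4 33.3] blue y [21.6 23.8 30.3] blue z [42.8 57.5 67. ] stop y [111.4 142.6 156.3]
 plate slope dy/dx 0.014465205857365365
 bar z [15.5 22.  23.6]
```

The carrier stayed home when the fingers backed off. Now I lift clear.

Call:
drive_tool --rows '[{"offset": [0, 0, -5], "spin": 0, "jaw": 0}, {"offset": [0, -2, -5], "spin": 0, "jaw": 0}, {"offset": [0, -5, -15], "spin": 0, "jaw": 0}, {"offset": [0, -10, -40], "spin": 0, "jaw": 0}, {"offset": [0, 0, -45], "spin": 0, "jaw": 0}, {"offset": [0, -45, 0], "spin": 0, "jaw": 0}, {"offset": [0, -45, 0], "spin": 0, "jaw": 0}, {"offset": [0, -45, 0], "spin": 0, "jaw": 0}, {"offset": [0, -45, 0], "spin": 0, "jaw": 0}, {"offset": [0, -45, 0], "spin": 0, "jaw": 0}, {"offset": [0, 0, 0], "spin": 0, "jaw": 0}, {"offset": [0, 0, 0], "spin": 0, "jaw": 0}]'

```text
clock: 9.1
eef_pos: [594.2, -156.8, 227.4]
eef_rot: [-3.141, 0.001, -2.814]
wrist_force: [0.4, -0.1, 0.5]
finger_gap: 0.4
```

```bash
python3 look2.py pics/p7.png; python3 look.py pics/p8.png
```

```text
t 9.1 dock xy [  40.6 -239.3] tip z 130.4 yaw err deg -0.10774271329861798 rot [-3.14112406e+00  5.11995258e-04 -2.81448047e+00] F [ 0.4 -0.1  0.5] gap 0.4302723608376073
wrist green y None z None blue y None blue z None stop y None
 bar z [33.3 34.8 36.1]
side green y [  6.8  50.5 117. ] z [29.4 31.5 33. ] blue y [21.9 23.8 29.9] blue z [42.6 57.2 67.1] stop y [112.3 142.1 156.2]
 plate slope dy/dx 0.01235550542566645
 bar z [26.5 32.2 33.7]
t 9.2 dock xy [  41.  -237.9] tip z 130.5 yaw err deg 0.015831564315056647 rot [-3.14134289e+00  4.35461173e-04 -2.81232369e+00] F [-0.2  0.4  0.2] gap 0.6419157858767462
green y [  7.59120073 120.84187977] blue y [21.55220375 28.9166743 ]
```

View pics/p8.png

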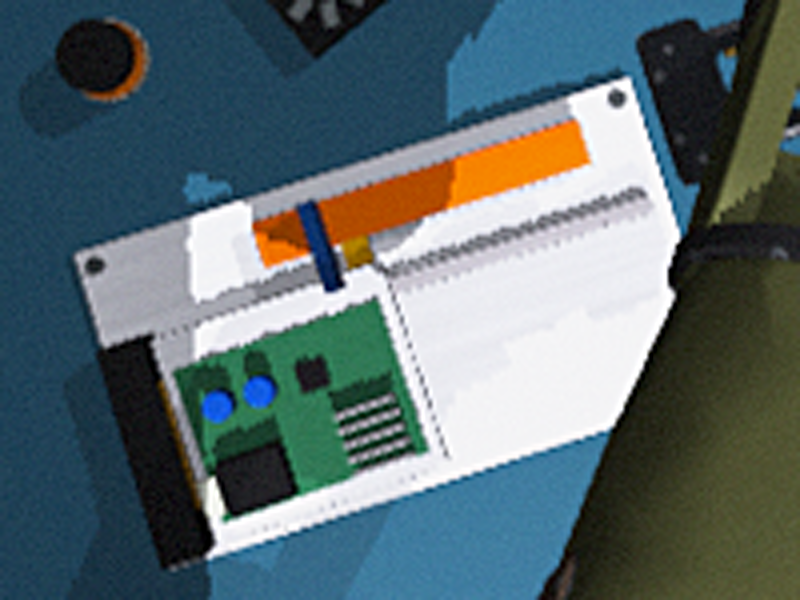

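View pics/p7.png

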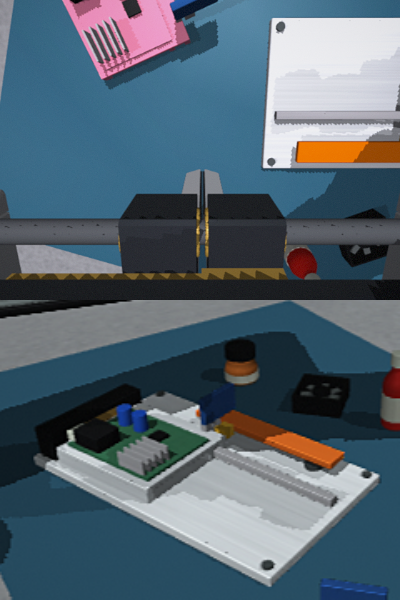

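The carrier is against the stop, with the yellow tongue (355,250) up behind the plate (320,245). The bar is back at z 34, the bystanders have not visibly moved, and the arm is clear. I hand the job in.

```bash
python3 -c "from h import *;print(manip.sign_off())"
```

```text
the job is handed in; nothing more can be done
None
```

The carrier is home against the end stop, the catch has sprung up behind it, and I handed the job in at about 9.2 s on the clock. The hand-in gives no verdict.

I closed the fingers, pressed the orange bar to its bottom (tip at 24 mm) while the plate was still short of the catch, and kept it down. I slid along the rail, pushing the blue plate until motion stalled on the stop at about 37 N. I then backed off the plate, lifted, and moved clear.

**Last checks:**
- **Carrier:** The plate's rear face is at dock y of about 21.5 mm (home is 21), and the carrier looks flat and straight.
- **Catch:** The bar is back at about 34 mm, with the yellow tongue visible behind the lug.
- **Arm:** The wrist force reads about zero.
- **Bystanders:** The fan and jar look untouched. The bottle does too, but it was only partly in view. I judged all three by eye and did not measure their positions again.

**Disagreements:** My first side-camera and wrist-camera fits were wrong because the jar's orange label got into the colour mask. I dropped the side fit and redid the wrist one, which agreed with the top view to about 3 mm.

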